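# Slide two painting panels out over the edge of a stand for sanding

### The arm

A 6-joint arm with a two-finger parallel gripper is mounted at the origin on a cart in front of the work surface, level with it; the furniture and walls round the work are solid. World frame = base frame: x ahead of the robot, y to its left, z up, the work surface at z = 0. Lengths are in m, angles in rad, forces in N, time in s.
With the tool pointing down it reaches from about 0.35 to 0.975 m from the base axis. Payload 4.9 kg.
Tool frame: the origin (TCP) lies at the very end of the fingers, on their centre line; the grasp point (between the pads) lies 19 mm behind it (manip.tcp_to_grasp is the distance from the TCP to the grasp point, in m); z points along the fingers, y is the direction in which the jaws open and shut (so a half turn about z gives the same grasp; the last joint's range is limited). The gripper opens to 85 mm and grips with 20 to 120 N. Pads are 22 mm wide; open, the fingers measure 114 mm over their backs; the gripper's body (76 mm by 85 mm) begins 54 mm behind the grasp point. The pads swing forward as they close: fully open they stand 13 mm farther back than shut.
Start: joints at [-1.257, 0.053, 1.613, -0, 1.476, -0.119], TCP at [0.262, -0.567, 0.231] pointing down, gripper open.
Joint ranges: [-3.01, 3.01], [-1.01, 2.22], [0.06, 2.58], [-1.02, 4.17], [0.09, 2.62], [-3.14, 3.14]. Speed limits (rad/s): [2.57, 2.57, 3.14, 3.14, 3.14, 3.14].

### API

Orientations are given as a unit quaternion [w, x, y, z].
In Python, from plant import sensors, cams, job, finder, manip gives the robot as it stands.
- The arm moves only by the shell command python3 -m pendant 'ROWS'. ROWS is JSON, a list of rows, each an object of numbers: "wx", "wy", "wz": the turn, a rotation vector about the tool's x, y, z in degrees; "dx", "dy", "dz": the shift along the tool's x, y, z in m; "hand": the gripper's target within -1 to 1 (fully open at 1, half-way at 0, shut at -1). A call has 1 to 20 rows; each row is the pose to reach, as a shift and turn from the pose commanded when the call began, along the tool's axes at that moment; what a row does not reach only later rows make up. A row lasts 1/12 s, in which the tool goes at most 41.7 mm and 7.16 degrees, less where a joint would pass 70% of its speed; a pose out of reach is approached as far as the arm can. A call with a gripper value outside its range is refused whole. The fingers move at their own pace and stop on an object; the grip force is fixed at half the most. Time passes only in rows, so rows that repeat a pose let the fingers close. It gives the time, the measured TCP pose, the force and the opening at its end, in the units of the state.
- sensors.state(): the state, without advancing time (a new reading comes with each control period).
- cams.grab_frame(name): name is "scene" or "top"; returns (picture, depth): 480x640x3 uint8, red, green, blue; 480x640 float32, m along the optical axis (not along the pixel's ray), 0 where there is no reading.
- cams.calibration(name): a dict with "fov_y" (degrees; the focal length in pixels is half the picture's height over the tangent of half this angle, whatever the lens; pixels are square), "cx", "cy" (the principal point, pixels), "k1" (the pictures are not rectified: a ray, as slopes to the right and down, at radius r is drawn at 1 + k1 r^2 times it, then the intrinsics apply), "pose" (4x4, takes a point from camera to world coordinates). Camera axes: x right, y down, z forward; pixel columns grow to the right and rows downward; lengths in m; the calibration is good to about 2 mm. A picture is of the moment at which its call begins. calibration takes no time and is no camera call.
- job.job_done(): hands the job in, once; it reports no verdict.
Trained networks look in the newest picture that a camera, given by its name, has taken for a name from the list of things; names that differ only in an ending like _2 or _b are one class to them, and where a whole thing is asked for, a point or a joint stands for the part that bears it (a point fixed in the world has none). Each returns a list of dicts, best first, with "score" (0 to 1); they miss things now and then, are a little off and sometimes report something else, mostly with a low value. They report only what shows in the picture. A call takes as long as a camera call.
- finder.look_for(camera, thing): "position" ([x, y, z] in m, in world coordinates, good to about 4 mm: the middle of the surface that is visible of it).
The state is a dict: "time": time; "joint_pos": joint angles; "joint_vel": joint speeds; "joint_efforts": joint torques, N m; "tool_pos": TCP position; "tool_rot": TCP orientation; "contact_force": force on the tool from outside, world axes, zero at the start; "ft_torque": the same for the moment, N m; "gripper_width": opening from 0.0 (shut) to 1.0 (fully open).
Only numpy, scipy, OpenCV 4.12 (cv2) and the standard library are available. Lean on these libraries where they do the work, as an engineer would, in place of code of your own. Each camera call takes 0.05 s, during which the arm holds its last target. There are 200 camera calls.

### The job

The front edges of the two thin painting panels on the low stand are to be sanded: with the fingertips, push each panel across the stand towards the robot until it overhangs the stand's front edge, the wider panel by 4 cm and the narrower one by 2 cm, each with its edge square to the stand's. The panels must stay lying flat on the stand, never picked up, lifted or tipped, and the tin, the putty rubber and the other things about are to be left where they are.

Things in the scene. Friction and masses are not known exactly. Their poses are not given: they have to be found in the camera images.
- stand: Low dark wooden bench stand, fixed to the worktable: a flat top board 240 mm deep (x) by 460 mm wide (y), 18 mm thick, upper face 60 mm above the worktable, on two cheeks. No rim or fence anywhere. Origin: centre of its underside, at worktable height; x points away from the robot (the front edge is at x = -120 mm), z up. It stands turned by up to 9 degrees.
- stand_edge (a point): Middle of the upper front edge (the long edge that faces the robot) of the stand, at the height of its upper face; axes as the stand's, so y runs along the edge and -x points out over it. A panel's overhang is how far its own front edge lies beyond this edge in -x.
- panel_wide: The wider of two thin painting panels that lie flat on the stand: plywood with a white primed upper face, 140 mm along the stand's front edge (its y), 120 mm deep (its x), 6 mm thick, about 110 g, loose, sliding. Which panel lies on the left and which on the right varies, and both start a few degrees askew, wholly on the stand. Origin: centre of its underside; x points away from the robot, z up.
- panel_narrow: The narrower of two thin painting panels that lie flat on the stand: plywood with a white primed upper face, 85 mm along the stand's front edge (its y), 120 mm deep (its x), 6 mm thick, about 70 g, loose, sliding. Which panel lies on the left and which on the right varies, and both start a few degrees askew, wholly on the stand. Origin: centre of its underside; x points away from the robot, z up.
- wide_edge (a point): Middle of the lower front edge (towards the robot) of the wider panel, 60 mm in front of its centre; axes as the panel's.
- narrow_edge (a point): Middle of the lower front edge (towards the robot) of the narrower panel, 60 mm in front of its centre; axes as the panel's.
- tin: Small round open metal tin, 50 mm across, 21 mm high, loose, on the stand between the two panels, towards the back (about 35 mm behind the stand's middle). Origin: centre of its underside. Leave alone.
- putty: Grey putty rubber, 26 x 42 x 12 mm, loose, on the stand between the two panels near the front edge, its length pointing towards the robot. Origin: centre of its underside. Leave alone.
- cork: Cork sanding block, 40 x 70 x 24 mm, loose, on the worktable near the stand's right front corner. Origin: centre of its underside. Leave alone.
- jar: Square glass jar with a black lid, 79 x 79 x 114 mm, loose, on the worktable left of the stand. Origin: centre of its underside. Leave alone.
- tube: Small paint tube, 46 x 150 x 28 mm, loose, lying on the worktable right of the stand. Origin: centre of its underside. Leave alone.

How it is judged:
By the outcome, as a careful person would: the job done as asked, in the order asked, and still so for the second after the job is handed in, with the robot touching nothing.
It also fails if it takes over 58 s, if anything falls off the work surface, if the arm or the gripper's body presses on something with over 40 N, if the wrist force passes 120 N, or if a joint passes its speed limit or range.

## Working session

There is one attempt and no reset: what is moved stays moved. The work goes in short steps, Python scripts to look and compute and a shell command to move; the robot and the scene stay as the last step left them, time stands still between calls to the robot, and variables do not carry over. Pictures are saved under pics/ and viewed, about 8 in all and at most 12, crops included, and the job is handed in when it is done.

```bash
mkdir -p pics; ls; python3 - <<'E'
from plant import sensors,cams,finder,manip
import cv2
for n in("top","scene"):
    p,d=cams.grab_frame(n); cv2.imwrite(f"pics/{n}0.png",p[:,:,::-1]); c=cams.calibration(n); print(n,c)
    if n=="top":
        for t in("stand","panel_wide","panel_narrow","tin","putty","cork","jar","tube"):
            print(t,[(r["score"],r["position"]) for r in finder.look_for(n,t)[:2]])
print(sensors.state())
E
```

```text
pics
top {'fov_y': 44.04930107215921, 'cx': 324.0895983107884, 'cy': 244.7054565960681, 'k1': -0.017914400729623914, 'pose': array([[ 0.00407805, -0.99673762,  0.08060704,  0.3713416 ],
       [-0.99996492, -0.00465437, -0.00696321,  0.00427289],
       [ 0.00731567, -0.08057582, -0.99672164,  1.28250715],
       [ 0.        ,  0.        ,  0.        ,  1.        ]])}
stand [(0.86, [0.5702, -0.0248, 0.0574])]
panel_wide [(0.87, [0.5175, -0.1813, 0.0649])]
panel_narrow [(0.89, [0.5422, 0.0734, 0.0674]), (0.4, [0.5192, -0.1827, 0.0643])]
tin [(0.69, [0.586, -0.0389, 0.071])]
putty [(0.75, [0.482, -0.0476, 0.0699])]
cork [(0.96, [0.3299, -0.2541, 0.018])]
jar [(0.93, [0.4602, 0.338, 0.1147])]
tube [(0.84, [0.4659, -0.3595, 0.0092])]
scene {'fov_y': 49.11732639415887, 'cx': 315.7608407611674, 'cy': 239.12933366077647, 'k1': -0.07480831115847407, 'pose': array([[-0.51642939, -0.56597874,  0.64262645, -0.30284228],
       [-0.85616446,  0.32651562, -0.40046219,  0.47537932],
       [ 0.01682551, -0.75700437, -0.65319314,  0.82523985],
       [ 0.        ,  0.        ,  0.        ,  1.        ]])}
{'time': 0.5, 'joint_pos': array([-1.25701701e+00,  5.26895877e-02,  1.61295145e+00,  3.27154444e-05,
        1.47601438e+00, -1.18991686e-01]), 'joint_vel': array([-0.00042012, -0.00163975, -0.00080985, -0.00055619, -0.00082245,
       -0.00071384]), 'joint_efforts': array([ 2.07840585e-04, -3.93209803e+01, -3.70027542e+01, -1.45397139e-04,
        1.28881387e-03, -2.55380016e-06]), 'tool_pos': array([ 0.26211729, -0.56733137,  0.23127926]), 'tool_rot': array([-3.28156748e-05,  9.76680196e-01,  2.14699311e-01,  1.31556043e-05]), 'contact_force': array([ 0.55522677, -0.56768612,  0.82852475]), 'ft_torque': array([-0.00247989, -0.04285087,  0.01629422]), 'gripper_width': 0.9992075249947402}
```

View pics/top0.png

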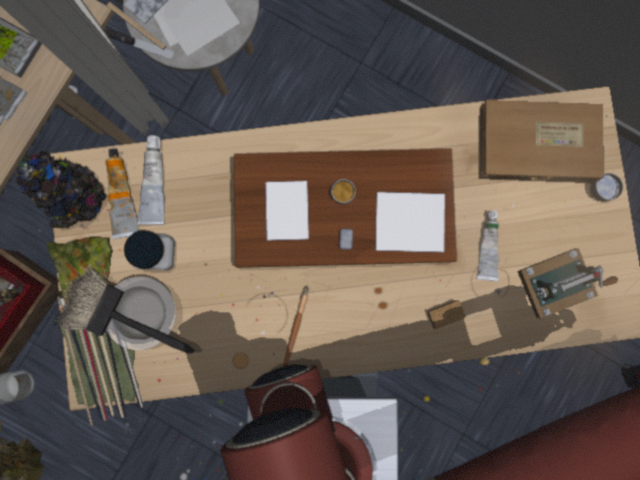

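View pics/scene0.png

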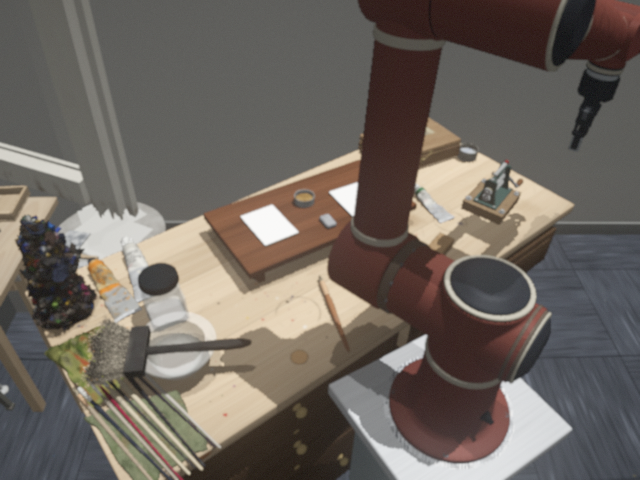

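```bash
cat > h.py <<'E'
import numpy as np,cv2
from plant import sensors,cams
S=0.0005; X0,X1,Y0,Y1=0.36,0.76,-0.36,0.30
def rect(n,z,img):
    c=cams.calibration(n); f=240/np.tan(np.radians(c["fov_y"]/2)); P=np.linalg.inv(c["pose"])
    x=np.arange(X1,X0,-S); y=np.arange(Y1,Y0,-S); Y,X=np.meshgrid(y,x)
    p=np.stack([X,Y,0*X+z],-1)@P[:3,:3].T+P[:3,3]
    a,b=p[...,0]/p[...,2],p[...,1]/p[...,2]; k=1+c["k1"]*(a*a+b*b)
    return cv2.remap(img,(f*a*k+c["cx"]).astype(np.float32),(f*b*k+c["cy"]).astype(np.float32),cv2.INTER_CUBIC)
def w(px): return np.array([X1-S*px[1],Y1-S*px[0]])
def fit(mask,nmax=1,amin=1000):
    cs,_=cv2.findContours(mask,cv2.RETR_EXTERNAL,cv2.CHAIN_APPROX_NONE); out=[]
    for c in sorted(cs,key=cv2.contourArea)[::-1][:nmax]:
        r=cv2.minAreaRect(c); box=cv2.boxPoints(r); q=c[:,0,:].astype(float); L={}
        ctr=np.array(r[0])
        for i in range(4):   # robust line per side, inner 80 %
            A,B=box[i],box[(i+1)%4]; l=np.linalg.norm(B-A); t=(B-A)/l; n=np.array([-t[1],t[0]])
            s=(q-A)@t; d=(q-A)@n; m=(s>.1*l)&(s<.9*l)&(abs(d)<16)
            vx,vy,x,y=cv2.fitLine(q[m].astype(np.float32),cv2.DIST_HUBER,0,.01,.01).ravel()
            wp=w((x,y)); e=wp-w(ctr); k=("back" if e[0]>0 else "front") if abs(e[0])>abs(e[1]) else ("left" if e[1]>0 else "right")
            dv=np.array([-vy,-vx]); ang=np.degrees(np.arctan2(dv[1],dv[0])); 
            ang=(ang-90 if k in("back","front") else ang); ang=(ang+90)%180-90
            L[k]=(wp,ang)
        out.append(L)
    return out
def measure(n="top",save=None):
    img,d=cams.grab_frame(n)
    a=rect(n,.066,img); g=a.min(2); m=((g>150)*255).astype(np.uint8); m=cv2.morphologyEx(m,cv2.MORPH_OPEN,np.ones((21,21)))
    P=fit(m,2)
    s=rect(n,.060,img); b=s[...,2].astype(int)
    if save: cv2.imwrite(save,s[:,:,::-1][::2,::2])
    return P,s,img,d
E
python3 - <<'E'
from h import *
P,s,img,d=measure(save="pics/r0.png")
for L in P:
    print({k:(v[0].round(4),round(v[1],2)) for k,v in L.items()}, np.linalg.norm(L["back"][0]-L["front"][0]),np.linalg.norm(L["left"][0]-L["right"][0]))
# profile along x for the stand edges at some y
for y in (.14,-.03,-.10,-.25):
    j=int((Y1-y)/S); col=s[:,j-4:j+5,:].mean(1)
    for lo,hi in((.40,.47),(.66,.73)):
        i=[int((X1-x)/S) for x in np.arange(lo,hi,.004)]; print(y,lo,col[i].astype(int)[:,0].tolist(),col[i].astype(int)[:,2].tolist())
E
```

```text
{'left': (array([ 0.5184, -0.1119], dtype=float32), np.float32(-1.11)), 'back': (array([ 0.5781, -0.1828], dtype=float32), np.float32(-1.23)), 'right': (array([ 0.5187, -0.2514], dtype=float32), np.float32(-1.6)), 'front': (array([ 0.459 , -0.1876], dtype=float32), np.float32(-1.14))} 0.11929459 0.13949326
{'back': (array([0.6012, 0.0696], dtype=float32), np.float32(1.65)), 'right': (array([0.5492, 0.0315], dtype=float32), np.float32(1.82)), 'front': (array([0.4819, 0.0661], dtype=float32), np.float32(1.29)), 'left': (array([0.544 , 0.1157], dtype=float32), np.float32(1.38))} 0.11934988 0.08439616
0.14 0.4 [177, 175, 170, 176, 173, 145, 102, 91, 97, 99, 101, 94, 98, 97, 95, 99, 100, 97] [124, 122, 118, 123, 122, 102, 61, 35, 39, 41, 42, 37, 39, 40, 38, 42, 40, 36]
0.14 0.66 [103, 158, 182, 182, 179, 177, 183, 181, 183, 184, 181, 184, 186, 181, 114, 58, 58, 58] [51, 111, 131, 130, 127, 126, 132, 129, 133, 131, 128, 132, 135, 131, 96, 74, 73, 72]
-0.03 0.4 [176, 175, 179, 174, 177, 176, 157, 114, 93, 99, 99, 95, 94, 95, 95, 92, 91, 87] [123, 125, 126, 122, 124, 125, 112, 76, 39, 40, 39
[... 250 characters left out ...]
7, 176, 166, 139, 100, 108, 109, 104, 100, 101, 102, 99, 90, 89] [121, 120, 121, 122, 126, 122, 115, 97, 53, 41, 45, 41, 40, 39, 43, 41, 36, 38]
-0.1 0.66 [88, 86, 96, 167, 182, 181, 183, 181, 180, 181, 182, 181, 185, 185, 181, 187, 185, 184] [34, 31, 53, 120, 130, 130, 133, 128, 128, 129, 129, 128, 134, 132, 128, 135, 133, 133]
-0.25 0.4 [182, 184, 166, 175, 175, 171, 167, 155, 128, 96, 104, 107, 106, 106, 130, 179, 184, 184] [130, 132, 118, 122, 123, 118, 114, 102, 84, 52, 41, 43, 43, 43, 103, 176, 183, 184]
-0.25 0.66 [99, 98, 99, 100, 145, 179, 182, 181, 180, 182, 186, 186, 187, 186, 184, 188, 187, 187] [46, 46, 46, 52, 98, 127, 129, 127, 126, 128, 133, 136, 136, 135, 130, 135, 136, 135]
```

View pics/r0.png

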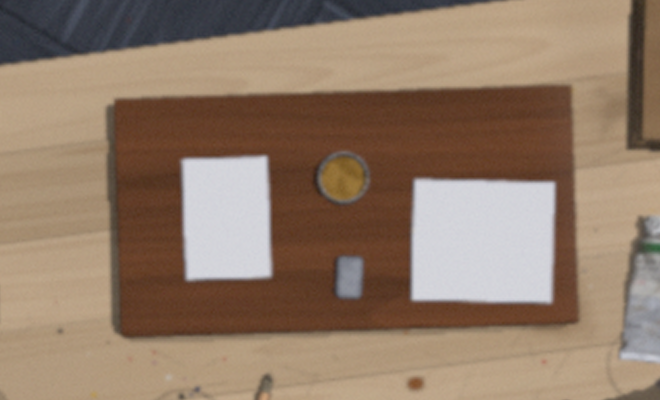

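```bash
cat >> h.py <<'E'
def stand(s):
    # sub-pixel: position of level crossing per column, then line x = a + b*y
    b=cv2.GaussianBlur(s[...,2].astype(np.float32),(0,0),2)
    def edge(lo,hi,up,skip):
        ys,xs=[],[]
        for y in np.arange(-.26,.17,.004):
            if any(l<y<h for l,h in skip): continue
            j=int((Y1-y)/S); i0,i1=int((X1-hi)/S),int((X1-lo)/S); c=b[i0:i1,j]  # x decreasing
            k=np.where((c[:-1]-85)*(c[1:]-85)<0)[0]
            if len(k)==0: continue
            k=k[0] if up else k[-1]; xs.append(X1-S*(i0+k)); ys.append(y)
        xs,ys=np.array(xs),np.array(ys)
        m=np.ones(len(xs),bool)
        for _ in range(4):
            q=np.polyfit(ys[m],xs[m],1); r=xs-np.polyval(q,ys); m=abs(r)<max(2*np.median(abs(r[m])),.0006)
        return q,m.sum(),r[m].std()
    return edge
E
python3 - <<'E'
from h import *
P,s,img,d=measure()
e=stand(s)
for a in((.65,.695,True,[]),(.40,.455,False,[])):
    q,n,r=e(*a); print(q, "yaw",np.degrees(-np.arctan(q[0])),n,r)
qb=e(.65,.695,True,[])[0];qf=e(.40,.455,False,[])[0]
for y in(.066,-.03,-.185): print(y,np.polyval(qb,y)-np.polyval(qf,y))
b=s[...,2]
for x in(.48,.55,.62):
    i=int((X1-x)/S); r=b[i]; print([ (Y1-S*j) for j in np.where(r<85)[0][[0,-1]]])
E
```

```text
[-0.03125744  0.66746957] yaw 1.7903366340141322 108 0.0002579002828916099
[-0.03052489  0.42703787] yaw 1.7484046629964292 92 0.0002785780451757864
0.066 0.24038334886172102
-0.03 0.24045367360104225
-0.185 0.2405672187530714
[np.float64(0.188), np.float64(-0.33)]
[np.float64(0.19), np.float64(-0.2735)]
[np.float64(0.192), np.float64(-0.3595)]
```

```bash
cat > go.py <<'E'
import sys,numpy as np
from scipy.spatial.transform import Rotation as R
from plant import sensors
# world target x y z yaw(deg of tool x) -> tool-frame shift
s=sensors.state(); q=s["tool_rot"]; r=R.from_quat(np.r_[q[1:],q[0]])
x,y,z,yaw=map(float,sys.argv[1:5])
t=R.from_euler("z",yaw,degrees=True)*R.from_euler("x",180,degrees=True)
print("shift",r.inv().apply(np.array([x,y,z])-s["tool_pos"]).round(4),"rotvec",np.degrees((r.inv()*t).as_rotvec()).round(2),"F",s["contact_force"].round(1),"w",s["gripper_width"],"t",s["time"])
E
python3 go.py .605 -.179 .231 1.77; python3 -m pendant --help 2>&1 | head -5
```

```text
shift [ 4.742e-01 -2.088e-01  3.000e-04] rotvec [ 0.    0.   23.03] F [ 0.8  0.3 -0.3] w 1.0011357159977652 t 0.6
invalid input: not JSON, or not a number
```

```bash
python3 -m pendant '[{"dx":0.015,"dy":-0.007,"wz":1,"hand":0},{"dx":0.045,"dy":-0.02,"wz":3,"hand":0},{"dx":0.08,"dy":-0.035,"wz":5,"hand":0},{"dx":0.115,"dy":-0.05,"wz":7,"hand":0},{"dx":0.15,"dy":-0.066,"wz":9,"hand":0},{"dx":0.185,"dy":-0.081,"wz":11,"hand":0},{"dx":0.22,"dy":-0.097,"wz":13,"hand":0},{"dx":0.255,"dy":-0.112,"wz":15,"hand":0},{"dx":0.29,"dy":-0.128,"wz":17,"hand":0},{"dx":0.325,"dy":-0.143,"wz":19,"hand":0},{"dx":0.36,"dy":-0.158,"wz":21,"hand":0},{"dx":0.395,"dy":-0.174,"wz":23,"hand":0},{"dx":0.43,"dy":-0.189,"wz":23.03,"hand":0},{"dx":0.455,"dy":-0.2,"wz":23.03,"hand":0},{"dx":0.468,"dy":-0.206,"wz":23.03,"hand":0},{"dx":0.4742,"dy":-0.2088,"wz":23.03,"hand":0},{"dx":0.4742,"dy":-0.2088,"wz":23.03,"hand":0},{"dx":0.4742,"dy":-0.2088,"wz":23.03,"hand":0}]'; python3 go.py .605 -.179 .085 1.77
```

```text
shift [ 0.4742 -0.2088  0.1463] rotvec [ 0.    0.   23.03] F [ 0.8  0.3 -0.3] w 1.0011357159977652 t 0.6invalid input
```

```bash
F='x'; python3 -m pendant '[{"wx":0,"wy":0,"wz":1,"dx":0.015,"dy":-0.007,"dz":0,"hand":0},{"wx":0,"wy":0,"wz":3,"dx":0.045,"dy":-0.02,"dz":0,"hand":0},{"wx":0,"wy":0,"wz":6,"dx":0.08,"dy":-0.035,"dz":0,"hand":0},{"wx":0,"wy":0,"wz":10,"dx":0.15,"dy":-0.066,"dz":0,"hand":0},{"wx":0,"wy":0,"wz":14,"dx":0.2,"dy":-0.088,"dz":0,"hand":0},{"wx":0,"wy":0,"wz":18,"dx":0.25,"dy":-0.11,"dz":0,"hand":0},{"wx":0,"wy":0,"wz":22,"dx":0.3,"dy":-0.132,"dz":0,"hand":0}]'; python3 go.py .605 -.179 .231 1.77
```

```text
time: 1.18
tool_pos: [0.4313, -0.3754, 0.2316]
tool_rot: [0.0, 1.0, 0.022, 0.0]
contact_force: [1.1, -0.6, 1.1]
gripper_width: 0.497
shift [ 0.1824 -0.1884  0.0006] rotvec [ 0.03 -0.03  0.81] F [ 1.1 -0.6  1.1] w 0.4969090311949344 t 1.1833
```

```bash
python3 -m pendant '[{"wx":0,"wy":0,"wz":0.8,"dx":0.025,"dy":-0.025,"dz":0,"hand":0},{"wx":0,"wy":0,"wz":0.8,"dx":0.05,"dy":-0.052,"dz":0,"hand":0},{"wx":0,"wy":0,"wz":0.8,"dx":0.075,"dy":-0.078,"dz":0,"hand":0},{"wx":0,"wy":0,"wz":0.8,"dx":0.1,"dy":-0.104,"dz":0.01,"hand":0},{"wx":0,"wy":0,"wz":0.8,"dx":0.125,"dy":-0.13,"dz":0.03,"hand":0},{"wx":0,"wy":0,"wz":0.8,"dx":0.15,"dy":-0.155,"dz":0.055,"hand":0},{"wx":0,"wy":0,"wz":0.8,"dx":0.17,"dy":-0.176,"dz":0.08,"hand":0},{"wx":0,"wy":0,"wz":0.8,"dx":0.18,"dy":-0.186,"dz":0.105,"hand":0},{"wx":0,"wy":0,"wz":0.8,"dx":0.182,"dy":-0.188,"dz":0.13,"hand":0},{"wx":0,"wy":0,"wz":0.8,"dx":0.182,"dy":-0.188,"dz":0.145,"hand":0},{"wx":0,"wy":0,"wz":0.8,"dx":0.182,"dy":-0.188,"dz":0.15,"hand":0},{"wx":0,"wy":0,"wz":0.8,"dx":0.182,"dy":-0.188,"dz":0.15,"hand":0},{"wx":0,"wy":0,"wz":0.8,"dx":0.182,"dy":-0.188,"dz":0.15,"hand":0},{"wx":0,"wy":0,"wz":0.8,"dx":0.182,"dy":-0.188,"dz":0.15,"hand":0}]'; python3 go.py .605 -.179 .07 1.77
```

```text
time: 2.35
tool_pos: [0.6039, -0.1816, 0.0837]
tool_rot: [0.001, 1.0, 0.017, 0.002]
contact_force: [-0.7, -0.6, 0.5]
gripper_width: 0.499
shift [ 0.0011 -0.0026  0.0137] rotvec [ 0.09 -0.19  0.17] F [-0.7 -0.6  0.5] w 0.49881931772168986 t 2.35
```

```bash
python3 -m pendant '[{"wx":0,"wy":-0.2,"wz":0.2,"dx":0.001,"dy":-0.0026,"dz":0.01,"hand":0},{"wx":0,"wy":-0.2,"wz":0.2,"dx":0.001,"dy":-0.0026,"dz":0.016,"hand":0},{"wx":0,"wy":-0.2,"wz":0.2,"dx":0.001,"dy":-0.0026,"dz":0.019,"hand":0},{"wx":0,"wy":-0.2,"wz":0.2,"dx":0.001,"dy":-0.0026,"dz":0.0205,"hand":0},{"wx":0,"wy":-0.2,"wz":0.2,"dx":0.001,"dy":-0.0026,"dz":0.0215,"hand":0},{"wx":0,"wy":-0.2,"wz":0.2,"dx":0.001,"dy":-0.0026,"dz":0.0215,"hand":0}]'; python3 go.py .605 -.179 .06 1.77
for i in 1 2; do python3 -m pendant '[{"wx":0,"wy":0,"wz":0,"dx":0,"dy":0,"dz":0.001,"hand":0},{"wx":0,"wy":0,"wz":0,"dx":0,"dy":0,"dz":0.001,"hand":0}]'; done
```

```text
time: 2.85
tool_pos: [0.6036, -0.1776, 0.0595]
tool_rot: [-0.0, 1.0, 0.016, -0.002]
contact_force: [-0.8, -0.1, -0.3]
gripper_width: 0.502
shift [ 0.0013  0.0014 -0.0005] rotvec [-0.01  0.23  0.03] F [-0.8 -0.1 -0.3] w 0.5015407206827189 t 2.85
time: 3.02
tool_pos: [0.6039, -0.1778, 0.0589]
tool_rot: [0.0, 1.0, 0.016, -0.002]
contact_force: [-0.2, 0.4, 0.3]
gripper_width: 0.505
time: 3.18
tool_pos: [0.6041, -0.1778, 0.0582]
tool_rot: [0.0, 1.0, 0.016, -0.001]
contact_force: [0.6, 0.9, 1.5]
gripper_width: 0.5
```

```bash
python3 - <<'E'
from plant import cams,sensors
import cv2
p,d=cams.grab_frame("scene"); cv2.imwrite("pics/s1.png",cv2.resize(p[150:290,200:440,::-1],None,fx=3,fy=3,interpolation=cv2.INTER_CUBIC))
E
```

```text
(no output)
```

View pics/s1.png

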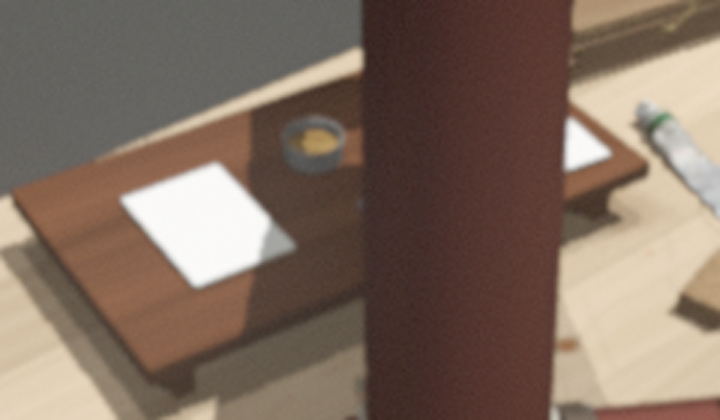

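The arm column hides the gripper here; the narrow panel (crop centre ~205,225) and the tin are undisturbed. I'll go on feeling for the stand.

```bash
for i in 1 2 3; do python3 -m pendant '[{"wx":0,"wy":0,"wz":0,"dx":0,"dy":0,"dz":0.001,"hand":0},{"wx":0,"wy":0,"wz":0,"dx":0,"dy":0,"dz":0.001,"hand":0}]' | grep -E 'pos|force'; done
```

```text
tool_pos: [0.6041, -0.1779, 0.0582]
contact_force: [-2.0, 1.3, 6.8]
tool_pos: [0.6042, -0.1779, 0.0582]
contact_force: [-5.9, 1.1, 10.4]
tool_pos: [0.6042, -0.1779, 0.0581]
contact_force: [-7.8, 3.0, 14.9]
```

```bash
python3 -m pendant '[{"wx":0,"wy":0.2,"wz":0,"dx":0,"dy":0,"dz":-0.003,"hand":0},{"wx":0,"wy":0.2,"wz":0,"dx":0,"dy":0,"dz":-0.005,"hand":0},{"wx":0,"wy":0.2,"wz":0,"dx":0,"dy":0,"dz":-0.005,"hand":0},{"wx":0,"wy":0.2,"wz":0,"dx":-0.004,"dy":0,"dz":-0.005,"hand":0},{"wx":0,"wy":0.2,"wz":0,"dx":-0.008,"dy":0,"dz":-0.005,"hand":0},{"wx":0,"wy":0.2,"wz":0,"dx":-0.012,"dy":0,"dz":-0.005,"hand":0},{"wx":0,"wy":0.2,"wz":0,"dx":-0.016,"dy":0,"dz":-0.005,"hand":0},{"wx":0,"wy":0.2,"wz":0,"dx":-0.02,"dy":0,"dz":-0.005,"hand":0},{"wx":0,"wy":0.2,"wz":0,"dx":-0.024,"dy":0,"dz":-0.005,"hand":0},{"wx":0,"wy":0.2,"wz":0,"dx":-0.028,"dy":0,"dz":-0.005,"hand":0},{"wx":0,"wy":0.2,"wz":0,"dx":-0.032,"dy":0,"dz":-0.005,"hand":0},{"wx":0,"wy":0.2,"wz":0,"dx":-0.032,"dy":0,"dz":-0.005,"hand":0}]'; python3 go.py .530 -.180 .0605 1.77
python3 - <<'E'
from h import *
P,s,img,d=measure(save="pics/r1.png")
E
```

```text
time: 4.73
tool_pos: [0.571, -0.1787, 0.0599]
tool_rot: [-0.0, 1.0, 0.016, -0.0]
contact_force: [0.6, -0.1, -0.7]
gripper_width: 0.503
shift [-0.0411 -0.     -0.0006] rotvec [-0.    0.03  0.01] F [ 0.6 -0.1 -0.7] w 0.5032135465781326 t 4.7333
```

View pics/r1.png

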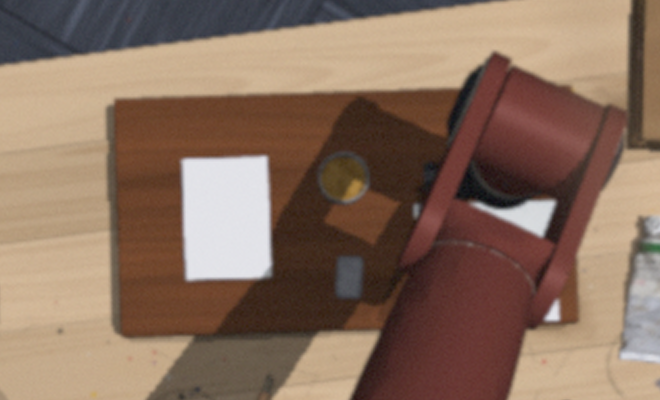

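```bash
python3 -m pendant '[{"wx":0,"wy":0,"wz":0,"dx":-0.003,"dy":0,"dz":0,"hand":0},{"wx":0,"wy":0,"wz":0,"dx":-0.007,"dy":0,"dz":0,"hand":0},{"wx":0,"wy":0,"wz":0,"dx":-0.011,"dy":0,"dz":0,"hand":0},{"wx":0,"wy":0,"wz":0,"dx":-0.015,"dy":0,"dz":0,"hand":0},{"wx":0,"wy":0,"wz":0,"dx":-0.019,"dy":0,"dz":0,"hand":0},{"wx":0,"wy":0,"wz":0,"dx":-0.023,"dy":0,"dz":0,"hand":0},{"wx":0,"wy":0,"wz":0,"dx":-0.027,"dy":0,"dz":0,"hand":0},{"wx":0,"wy":0,"wz":0,"dx":-0.031,"dy":0,"dz":0,"hand":0},{"wx":0,"wy":0,"wz":0,"dx":-0.034,"dy":0,"dz":0,"hand":0},{"wx":0,"wy":0,"wz":0,"dx":-0.037,"dy":0,"dz":0,"hand":0},{"wx":0,"wy":0,"wz":0,"dx":-0.039,"dy":0,"dz":0,"hand":0},{"wx":0,"wy":0,"wz":0,"dx":-0.039,"dy":0,"dz":0,"hand":0},{"wx":0,"wy":0,"wz":0,"dx":-0.039,"dy":0,"dz":0,"hand":0}]'
python3 go.py .61 .072 .0605 1.77
```

```text
time: 5.87
tool_pos: [0.5324, -0.1799, 0.0597]
tool_rot: [-0.0, 1.0, 0.016, -0.0]
contact_force: [0.3, -0.6, -0.1]
gripper_width: 0.499
shift [ 0.0854 -0.2493 -0.0008] rotvec [-0.01  0.05  0.03] F [ 0.3 -0.6 -0.1] w 0.49857585196911164 t 5.8667
```

```bash
python3 -m pendant '[{"wx":0,"wy":0,"wz":0,"dx":0.006,"dy":0,"dz":0,"hand":0},{"wx":0,"wy":0,"wz":0,"dx":0.015,"dy":0,"dz":0,"hand":0},{"wx":0,"wy":0,"wz":0,"dx":0.02,"dy":0,"dz":-0.02,"hand":0},{"wx":0,"wy":0,"wz":0,"dx":0.022,"dy":0,"dz":-0.05,"hand":0},{"wx":0,"wy":0,"wz":0,"dx":0.03,"dy":-0.015,"dz":-0.07,"hand":0},{"wx":0,"wy":0,"wz":0,"dx":0.04,"dy":-0.045,"dz":-0.08,"hand":0},{"wx":0,"wy":0,"wz":0,"dx":0.05,"dy":-0.08,"dz":-0.08,"hand":0},{"wx":0,"wy":0,"wz":0,"dx":0.065,"dy":-0.115,"dz":-0.08,"hand":0},{"wx":0,"wy":0,"wz":0,"dx":0.08,"dy":-0.15,"dz":-0.08,"hand":0},{"wx":0,"wy":0,"wz":0,"dx":0.092,"dy":-0.185,"dz":-0.08,"hand":0},{"wx":0,"wy":0,"wz":0,"dx":0.1,"dy":-0.215,"dz":-0.08,"hand":0},{"wx":0,"wy":0,"wz":0,"dx":0.105,"dy":-0.238,"dz":-0.08,"hand":0},{"wx":0,"wy":0,"wz":0,"dx":0.1075,"dy":-0.25,"dz":-0.08,"hand":0},{"wx":0,"wy":0,"wz":0,"dx":0.1075,"dy":-0.2525,"dz":-0.08,"hand":0},{"wx":0,"wy":0,"wz":0,"dx":0.1075,"dy":-0.2525,"dz":-0.08,"hand":0}]'
python3 go.py .632 .076 .0600 1.77
python3 - <<'E'
from h import *
P,s,img,d=measure(save="pics/r2.png")
for L in P: print({k:(v[0].round(4),round(v[1],2)) for k,v in L.items()}, np.linalg.norm(L["back"][0]-L["front"][0]),np.linalg.norm(L["left"][0]-L["right"][0]))
E
```

```text
time: 7.12
tool_pos: [0.6324, 0.0761, 0.1396]
tool_rot: [0.0, 1.0, 0.016, -0.0]
contact_force: [-0.7, 1.1, -0.4]
gripper_width: 0.498
shift [-0.0004  0.      0.0796] rotvec [0.03 0.04 0.1 ] F [-0.7  1.1 -0.4] w 0.4979923479316797 t 7.1167
{'back': (array([ 0.5187, -0.1774], dtype=float32), np.float32(1.74)), 'right': (array([ 0.4663, -0.2567], dtype=float32), np.float32(2.41)), 'front': (array([ 0.3983, -0.1912], dtype=float32), np.float32(1.72)), 'left': (array([ 0.466, -0.116], dtype=float32), np.float32(1.85))} 0.12124349 0.14060046Traceback (most recent call last):
  File "<stdin>", line 3, in <module>
KeyError: 'left'
```

View pics/r2.png

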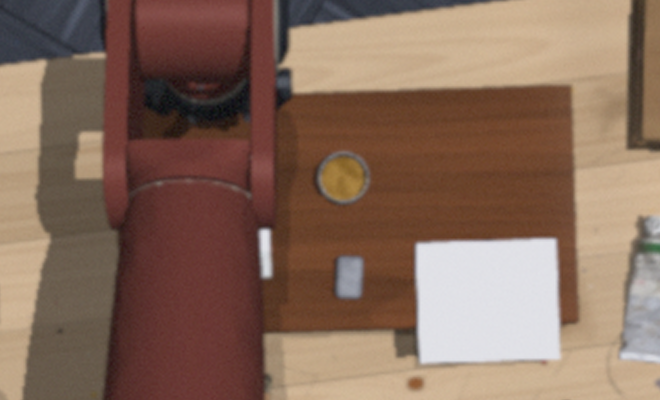

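The wide panel is square with an overhang of about 34 mm (front edge at row ~362), so 5.6 mm still to go. Next, the narrow panel to just short of its goal.

```bash
python3 -m pendant '[{"wx":0,"wy":0,"wz":0.1,"dx":0,"dy":0,"dz":0.02,"hand":0},{"wx":0,"wy":0,"wz":0.1,"dx":0,"dy":0,"dz":0.045,"hand":0},{"wx":0,"wy":0,"wz":0.1,"dx":0,"dy":0,"dz":0.065,"hand":0},{"wx":0,"wy":0,"wz":0.1,"dx":0,"dy":0,"dz":0.075,"hand":0},{"wx":0,"wy":0,"wz":0.1,"dx":0,"dy":0,"dz":0.0785,"hand":0},{"wx":0,"wy":0,"wz":0.1,"dx":0,"dy":0,"dz":0.0795,"hand":0},{"wx":0,"wy":0,"wz":0.1,"dx":0,"dy":0,"dz":0.0795,"hand":0},{"wx":0,"wy":0,"wz":0.1,"dx":0,"dy":0,"dz":0.0795,"hand":0}]'
python3 -m pendant '[{"wx":0,"wy":0,"wz":0,"dx":-0.004,"dy":0,"dz":0,"hand":0},{"wx":0,"wy":0,"wz":0,"dx":-0.01,"dy":0,"dz":0,"hand":0},{"wx":0,"wy":0,"wz":0,"dx":-0.014,"dy":0,"dz":0,"hand":0},{"wx":0,"wy":0,"wz":0,"dx":-0.018,"dy":0,"dz":0,"hand":0},{"wx":0,"wy":0,"wz":0,"dx":-0.022,"dy":0,"dz":0,"hand":0},{"wx":0,"wy":0,"wz":0,"dx":-0.026,"dy":0,"dz":0,"hand":0},{"wx":0,"wy":0,"wz":0,"dx":-0.03,"dy":0,"dz":0,"hand":0},{"wx":0,"wy":0,"wz":0,"dx":-0.034,"dy":0,"dz":0,"hand":0},{"wx":0,"wy":0,"wz":0,"dx":-0.038,"dy":0,"dz":0,"hand":0},{"wx":0,"wy":0,"wz":0,"dx":-0.042,"dy":0,"dz":0,"hand":0},{"wx":0,"wy":0,"wz":0,"dx":-0.046,"dy":0,"dz":0,"hand":0},{"wx":0,"wy":0,"wz":0,"dx":-0.05,"dy":0,"dz":0,"hand":0},{"wx":0,"wy":0,"wz":0,"dx":-0.05,"dy":0,"dz":0,"hand":0}]'
python3 go.py .5435 .074 .0600 1.77
```

```text
time: 7.83
tool_pos: [0.6336, 0.0755, 0.0622]
tool_rot: [0.0, 1.0, 0.015, 0.001]
contact_force: [-0.6, -0.0, -0.3]
gripper_width: 0.497
time: 8.92
tool_pos: [0.5814, 0.0743, 0.0602]
tool_rot: [-0.0, 1.0, 0.015, -0.001]
contact_force: [0.2, -0.4, -0.1]
gripper_width: 0.501
shift [-0.0379 -0.0008  0.0002] rotvec [-0.    0.06 -0.07] F [ 0.2 -0.4 -0.1] w 0.5014871453628812 t 8.9167
```

```bash
python3 -m pendant '[{"wx":0,"wy":0,"wz":-0.05,"dx":-0.004,"dy":0,"dz":0,"hand":0},{"wx":0,"wy":0,"wz":-0.05,"dx":-0.008,"dy":0,"dz":0,"hand":0},{"wx":0,"wy":0,"wz":-0.05,"dx":-0.012,"dy":0,"dz":0,"hand":0},{"wx":0,"wy":0,"wz":-0.05,"dx":-0.016,"dy":0,"dz":0,"hand":0},{"wx":0,"wy":0,"wz":-0.05,"dx":-0.02,"dy":0,"dz":0,"hand":0},{"wx":0,"wy":0,"wz":-0.05,"dx":-0.024,"dy":0,"dz":0,"hand":0},{"wx":0,"wy":0,"wz":-0.05,"dx":-0.028,"dy":0,"dz":0,"hand":0},{"wx":0,"wy":0,"wz":-0.05,"dx":-0.031,"dy":0,"dz":0,"hand":0},{"wx":0,"wy":0,"wz":-0.05,"dx":-0.034,"dy":0,"dz":0,"hand":0},{"wx":0,"wy":0,"wz":-0.05,"dx":-0.036,"dy":0,"dz":0,"hand":0},{"wx":0,"wy":0,"wz":-0.05,"dx":-0.0375,"dy":0,"dz":0,"hand":0},{"wx":0,"wy":0,"wz":-0.05,"dx":-0.0375,"dy":0,"dz":0,"hand":0},{"wx":0,"wy":0,"wz":-0.05,"dx":-0.0375,"dy":0,"dz":0,"hand":0}]'
python3 go.py .545 -.179 .0600 1.77
```

```text
time: 10.0
tool_pos: [0.5448, 0.0732, 0.0604]
tool_rot: [-0.0, 1.0, 0.015, -0.0]
contact_force: [0.2, 1.2, 0.2]
gripper_width: 0.499
shift [-0.0075  0.2521  0.0004] rotvec [-0.    0.01 -0.03] F [0.2 1.2 0.2] w 0.49909630177916875 t 10.0
```

```bash
python3 -m pendant '[{"wx":0,"wy":0,"wz":0,"dx":0.006,"dy":0,"dz":0,"hand":0},{"wx":0,"wy":0,"wz":0,"dx":0.015,"dy":0,"dz":0,"hand":0},{"wx":0,"wy":0,"wz":0,"dx":0.02,"dy":0,"dz":-0.02,"hand":0},{"wx":0,"wy":0,"wz":0,"dx":0.022,"dy":0,"dz":-0.05,"hand":0},{"wx":0,"wy":0,"wz":0,"dx":0.022,"dy":0.015,"dz":-0.07,"hand":0},{"wx":0,"wy":0,"wz":0,"dx":0.02,"dy":0.045,"dz":-0.08,"hand":0},{"wx":0,"wy":0,"wz":0,"dx":0.015,"dy":0.08,"dz":-0.08,"hand":0},{"wx":0,"wy":0,"wz":0,"dx":0.01,"dy":0.115,"dz":-0.08,"hand":0},{"wx":0,"wy":0,"wz":0,"dx":0.005,"dy":0.15,"dz":-0.08,"hand":0},{"wx":0,"wy":0,"wz":0,"dx":0,"dy":0.185,"dz":-0.08,"hand":0},{"wx":0,"wy":0,"wz":0,"dx":-0.004,"dy":0.215,"dz":-0.08,"hand":0},{"wx":0,"wy":0,"wz":0,"dx":-0.0075,"dy":0.238,"dz":-0.08,"hand":0},{"wx":0,"wy":0,"wz":0,"dx":-0.0075,"dy":0.249,"dz":-0.08,"hand":0},{"wx":0,"wy":0,"wz":0,"dx":-0.0075,"dy":0.252,"dz":-0.08,"hand":0},{"wx":0,"wy":0,"wz":0,"dx":-0.0075,"dy":0.252,"dz":-0.08,"hand":0}]'
python3 go.py .545 -.179 .0600 1.77
python3 - <<'E'
from h import *
P,s,img,d=measure(save="pics/r3.png")
for L in P[:1]:
  print({k:(v[0].round(4),round(v[1],2)) for k,v in L.items()})
  for k,o in(("back",-.12),("front",0)):
    p=L[k][0]; print(k,"overhang",(.4272-.0309*p[1]-p[0])*1-o)
E
```

```text
time: 11.25
tool_pos: [0.5456, -0.1791, 0.1404]
tool_rot: [-0.0, 1.0, 0.015, 0.0]
contact_force: [-0.5, -0.7, -0.4]
gripper_width: 0.497
shift [-0.0006 -0.0001  0.0804] rotvec [-0.03 -0.01 -0.07] F [-0.5 -0.7 -0.4] w 0.49728052174147314 t 11.25
{'back': (array([0.531 , 0.0745], dtype=float32), np.float32(2.28)), 'right': (array([0.4751, 0.0322], dtype=float32), np.float32(2.63)), 'front': (array([0.4136, 0.0656], dtype=float32), np.float32(0.32)), 'left': (array([0.4717, 0.1141], dtype=float32), np.float32(2.02))}
back overhang 0.013883136
front overhang 0.011524528
```

View pics/r3.png

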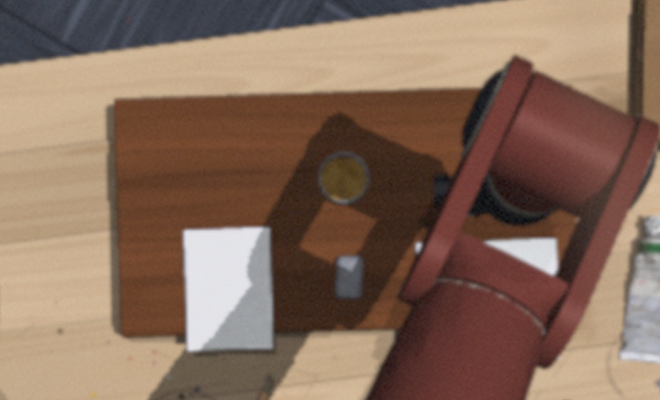

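```bash
python3 -m pendant '[{"wx":0,"wy":0,"wz":-0.05,"dx":0,"dy":0,"dz":0.02,"hand":0},{"wx":0,"wy":0,"wz":-0.05,"dx":0,"dy":0,"dz":0.045,"hand":0},{"wx":0,"wy":0,"wz":-0.05,"dx":0,"dy":0,"dz":0.065,"hand":0},{"wx":0,"wy":0,"wz":-0.05,"dx":0,"dy":0,"dz":0.075,"hand":0},{"wx":0,"wy":0,"wz":-0.05,"dx":0,"dy":0,"dz":0.0785,"hand":0},{"wx":0,"wy":0,"wz":-0.05,"dx":0,"dy":0,"dz":0.08,"hand":0},{"wx":0,"wy":0,"wz":-0.05,"dx":0,"dy":0,"dz":0.08,"hand":0},{"wx":0,"wy":0,"wz":-0.05,"dx":0,"dy":0,"dz":0.08,"hand":0},{"wx":0,"wy":0,"wz":-0.05,"dx":-0.003,"dy":0,"dz":0.08,"hand":0},{"wx":0,"wy":0,"wz":-0.05,"dx":-0.006,"dy":0,"dz":0.08,"hand":0},{"wx":0,"wy":0,"wz":-0.05,"dx":-0.009,"dy":0,"dz":0.08,"hand":0},{"wx":0,"wy":0,"wz":-0.05,"dx":-0.011,"dy":0,"dz":0.08,"hand":0},{"wx":0,"wy":0,"wz":-0.05,"dx":-0.013,"dy":0,"dz":0.08,"hand":0},{"wx":0,"wy":0,"wz":-0.05,"dx":-0.015,"dy":0,"dz":0.08,"hand":0},{"wx":0,"wy":0,"wz":-0.05,"dx":-0.016,"dy":0,"dz":0.08,"hand":0},{"wx":0,"wy":0,"wz":-0.05,"dx":-0.017,"dy":0,"dz":0.08,"hand":0},{"wx":0,"wy":0,"wz":-0.05,"dx":-0.017,"dy":0,"dz":0.08,"hand":0},{"wx":0,"wy":0,"wz":-0.05,"dx":-0.017,"dy":0,"dz":0.08,"hand":0}]'
python3 go.py .5268 -.179 .0600 1.77
```

```text
time: 12.8
tool_pos: [0.5281, -0.1795, 0.0605]
tool_rot: [0.0, 1.0, 0.016, -0.0]
contact_force: [0.4, -0.3, -0.0]
gripper_width: 0.502
shift [-0.0013 -0.0005  0.0005] rotvec [0.01 0.   0.03] F [ 0.4 -0.3 -0. ] w 0.5017069515606764 t 12.8
```

```bash
python3 -m pendant '[{"wx":0,"wy":0,"wz":0,"dx":-0.0007,"dy":0,"dz":0,"hand":0},{"wx":0,"wy":0,"wz":0,"dx":-0.0013,"dy":0,"dz":0,"hand":0},{"wx":0,"wy":0,"wz":0,"dx":-0.0013,"dy":0,"dz":0,"hand":0},{"wx":0,"wy":0,"wz":0,"dx":-0.0013,"dy":0,"dz":0,"hand":0}]'
python3 -m pendant '[{"wx":0,"wy":0,"wz":0,"dx":0.006,"dy":0,"dz":0,"hand":0},{"wx":0,"wy":0,"wz":0,"dx":0.015,"dy":0,"dz":0,"hand":0},{"wx":0,"wy":0,"wz":0,"dx":0.02,"dy":0,"dz":-0.025,"hand":0},{"wx":0,"wy":0,"wz":0,"dx":0.02,"dy":0,"dz":-0.06,"hand":0},{"wx":0,"wy":0,"wz":0,"dx":0.018,"dy":0.01,"dz":-0.1,"hand":0},{"wx":0,"wy":0,"wz":0,"dx":0.01,"dy":0.03,"dz":-0.13,"hand":0},{"wx":0,"wy":0,"wz":0,"dx":-0.01,"dy":0.06,"dz":-0.15,"hand":0},{"wx":0,"wy":0,"wz":0,"dx":-0.03,"dy":0.09,"dz":-0.16,"hand":0},{"wx":0,"wy":0,"wz":0,"dx":-0.05,"dy":0.12,"dz":-0.16,"hand":0},{"wx":0,"wy":0,"wz":0,"dx":-0.07,"dy":0.15,"dz":-0.16,"hand":0},{"wx":0,"wy":0,"wz":0,"dx":-0.09,"dy":0.18,"dz":-0.16,"hand":0},{"wx":0,"wy":0,"wz":0,"dx":-0.11,"dy":0.21,"dz":-0.16,"hand":0},{"wx":0,"wy":0,"wz":0,"dx":-0.13,"dy":0.24,"dz":-0.16,"hand":0},{"wx":0,"wy":0,"wz":0,"dx":-0.15,"dy":0.27,"dz":-0.16,"hand":0},{"wx":0,"wy":0,"wz":0,"dx":-0.17,"dy":0.295,"dz":-0.16,"hand":0},{"wx":0,"wy":0,"wz":0,"dx":-0.19,"dy":0.31,"dz":-0.16,"hand":0},{"wx":0,"wy":0,"wz":0,"dx":-0.2,"dy":0.32,"dz":-0.16,"hand":0},{"wx":0,"wy":0,"wz":0,"dx":-0.2,"dy":0.32,"dz":-0.16,"hand":0}]'
cat > chk.py <<'E'
import sys
from h import *
P,s,img,d=measure(save=sys.argv[1])
e=stand(s); print("stand back",e(.65,.695,True,[])[0])
for L in P:
  print({k:(v[0].round(4),round(v[1],2)) for k,v in L.items()})
  for k,o in(("back",-.12),("front",0)):
    if k in L: p=L[k][0]; print(k,"overhang",(.4272-.0309*p[1]-p[0])-o)
E
python3 chk.py pics/r4.png; python3 go.py .632 .076 .0600 1.77
```

```text
time: 13.13
tool_pos: [0.5269, -0.1795, 0.0605]
tool_rot: [0.0, 1.0, 0.016, 0.0]
contact_force: [-0.0, 0.7, 0.4]
gripper_width: 0.501
time: 14.63
tool_pos: [0.3355, -0.5074, 0.2201]
tool_rot: [-0.0, 1.0, 0.014, -0.0]
contact_force: [-0.2, 0.1, -1.0]
gripper_width: 0.498
stand back [-0.03148906  0.66741237]
{'back': (array([ 0.5132, -0.1844], dtype=float32), np.float32(1.77)), 'right': (array([ 0.4532, -0.2567], dtype=float32), np.float32(1.78)), 'front': (array([ 0.3934, -0.1932], dtype=float32), np.float32(2.36)), 'left': (array([ 0.4509, -0.117 ], dtype=float32), np.float32(1.9))}
back overhang 0.039681844
front overhang 0.039769918
{'back': (array([0.5307, 0.0738], dtype=float32), np.float32(2.56)), 'right': (array([0.4726, 0.0293], dtype=float32), np.float32(1.92)), 'front': (array([0.4107, 0.0701], dtype=float32), np.float32(2.28)), 'left': (array([0.4709, 0.1136], dtype=float32), np.float32(2.02))}
back overhang 0.014253728
front overhang 0.014283925
shift [ 0.3124 -0.5731  0.1607] rotvec [-0.05 -0.01 -0.08] F [0.2 0.5 0.4] w 0.505116107330734 t 14.6833
```

View pics/r4.png

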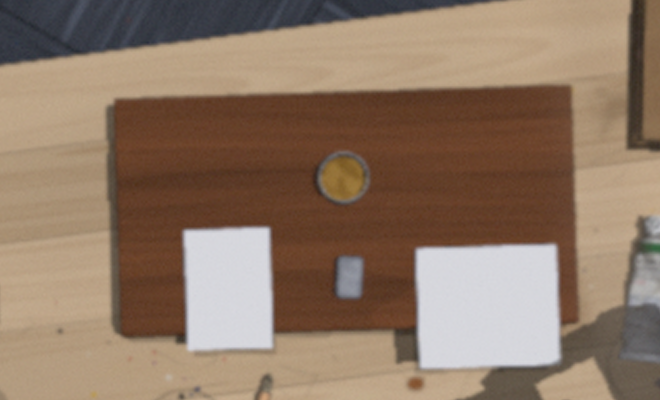

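```bash
python3 -m pendant '[{"wx":0,"wy":0,"wz":0,"dx":0.008,"dy":-0.015,"dz":0,"hand":0},{"wx":0,"wy":0,"wz":0,"dx":0.02,"dy":-0.045,"dz":0,"hand":0},{"wx":0,"wy":0,"wz":0,"dx":0.035,"dy":-0.08,"dz":0,"hand":0},{"wx":0,"wy":0,"wz":0,"dx":0.05,"dy":-0.115,"dz":0,"hand":0},{"wx":0,"wy":0,"wz":0,"dx":0.065,"dy":-0.15,"dz":0,"hand":0},{"wx":0,"wy":0,"wz":0,"dx":0.08,"dy":-0.185,"dz":0,"hand":0},{"wx":0,"wy":0,"wz":0,"dx":0.095,"dy":-0.22,"dz":0,"hand":0},{"wx":0,"wy":0,"wz":0,"dx":0.11,"dy":-0.255,"dz":0,"hand":0},{"wx":0,"wy":0,"wz":0,"dx":0.125,"dy":-0.29,"dz":0,"hand":0},{"wx":0,"wy":0,"wz":0,"dx":0.14,"dy":-0.325,"dz":0,"hand":0},{"wx":0,"wy":0,"wz":0,"dx":0.155,"dy":-0.36,"dz":0,"hand":0},{"wx":0,"wy":0,"wz":0,"dx":0.17,"dy":-0.395,"dz":0,"hand":0},{"wx":0,"wy":0,"wz":0,"dx":0.185,"dy":-0.43,"dz":0,"hand":0},{"wx":0,"wy":0,"wz":0,"dx":0.2,"dy":-0.465,"dz":0.005,"hand":0},{"wx":0,"wy":0,"wz":0,"dx":0.213,"dy":-0.5,"dz":0.015,"hand":0},{"wx":0,"wy":0,"wz":0,"dx":0.224,"dy":-0.53,"dz":0.03,"hand":0},{"wx":0,"wy":0,"wz":0,"dx":0.232,"dy":-0.555,"dz":0.05,"hand":0},{"wx":0,"wy":0,"wz":0,"dx":0.2364,"dy":-0.569,"dz":0.07,"hand":0},{"wx":0,"wy":0,"wz":0,"dx":0.2364,"dy":-0.5734,"dz":0.08,"hand":0},{"wx":0,"wy":0,"wz":0,"dx":0.2364,"dy":-0.5734,"dz":0.08,"hand":0}]'
python3 -m pendant '[{"wx":0,"wy":0,"wz":0,"dx":0,"dy":0,"dz":0,"hand":0},{"wx":0,"wy":0,"wz":0,"dx":0,"dy":0,"dz":0,"hand":0}]'
python3 go.py .556 .074 .0600 1.77
```

```text
time: 16.35
tool_pos: [0.5523, 0.0776, 0.1371]
tool_rot: [-0.0, 1.0, 0.018, -0.003]
contact_force: [-0.3, -0.9, 0.1]
gripper_width: 0.498
time: 16.52
tool_pos: [0.5556, 0.0747, 0.1418]
tool_rot: [0.0, 1.0, 0.016, 0.001]
contact_force: [0.1, -0.7, 0.0]
gripper_width: 0.5
shift [0.0002 0.0007 0.0818] rotvec [ 0.01 -0.11  0.01] F [ 0.1 -0.7  0. ] w 0.5004947469483982 t 16.5167
```

```bash
python3 -m pendant '[{"wx":0,"wy":0,"wz":0,"dx":0,"dy":0,"dz":0.02,"hand":0},{"wx":0,"wy":0,"wz":0,"dx":0,"dy":0,"dz":0.045,"hand":0},{"wx":0,"wy":0,"wz":0,"dx":0,"dy":0,"dz":0.065,"hand":0},{"wx":0,"wy":0,"wz":0,"dx":0,"dy":0,"dz":0.075,"hand":0},{"wx":0,"wy":0,"wz":0,"dx":0,"dy":0,"dz":0.079,"hand":0},{"wx":0,"wy":0,"wz":0,"dx":0,"dy":0,"dz":0.0805,"hand":0},{"wx":0,"wy":0,"wz":0,"dx":0,"dy":0,"dz":0.0805,"hand":0},{"wx":0,"wy":0,"wz":0,"dx":0,"dy":0,"dz":0.0805,"hand":0},{"wx":0,"wy":0,"wz":0,"dx":-0.003,"dy":0,"dz":0.0805,"hand":0},{"wx":0,"wy":0,"wz":0,"dx":-0.006,"dy":0,"dz":0.0805,"hand":0},{"wx":0,"wy":0,"wz":0,"dx":-0.009,"dy":0,"dz":0.0805,"hand":0},{"wx":0,"wy":0,"wz":0,"dx":-0.011,"dy":0,"dz":0.0805,"hand":0},{"wx":0,"wy":0,"wz":0,"dx":-0.013,"dy":0,"dz":0.0805,"hand":0},{"wx":0,"wy":0,"wz":0,"dx":-0.0145,"dy":0,"dz":0.0805,"hand":0},{"wx":0,"wy":0,"wz":0,"dx":-0.0155,"dy":0,"dz":0.0805,"hand":0},{"wx":0,"wy":0,"wz":0,"dx":-0.0155,"dy":0,"dz":0.0805,"hand":0},{"wx":0,"wy":0,"wz":0,"dx":-0.0155,"dy":0,"dz":0.0805,"hand":0}]'
python3 go.py .5389 .074 .0600 1.77
```

```text
time: 17.93
tool_pos: [0.5398, 0.0745, 0.06]
tool_rot: [-0.0, 1.0, 0.016, 0.0]
contact_force: [-0.3, -0.2, 1.3]
gripper_width: 0.496
shift [-0.0009  0.0005 -0.    ] rotvec [ 0.   -0.01  0.03] F [-0.3 -0.2  1.3] w 0.49644220967123875 t 17.9333
```

Last 0.9 mm, then back off, up and clear to the right.

```bash
python3 -m pendant '[{"wx":0,"wy":0,"wz":0,"dx":-0.0005,"dy":0,"dz":0,"hand":0},{"wx":0,"wy":0,"wz":0,"dx":-0.0009,"dy":0,"dz":0,"hand":0},{"wx":0,"wy":0,"wz":0,"dx":-0.0009,"dy":0,"dz":0,"hand":0},{"wx":0,"wy":0,"wz":0,"dx":-0.0009,"dy":0,"dz":0,"hand":0}]'
python3 -m pendant '[{"wx":0,"wy":0,"wz":0,"dx":0.006,"dy":0,"dz":0,"hand":0},{"wx":0,"wy":0,"wz":0,"dx":0.015,"dy":0,"dz":0,"hand":0},{"wx":0,"wy":0,"wz":0,"dx":0.02,"dy":0,"dz":-0.025,"hand":0},{"wx":0,"wy":0,"wz":0,"dx":0.02,"dy":0,"dz":-0.06,"hand":0},{"wx":0,"wy":0,"wz":0,"dx":0.02,"dy":0.01,"dz":-0.1,"hand":0},{"wx":0,"wy":0,"wz":0,"dx":0.015,"dy":0.03,"dz":-0.13,"hand":0},{"wx":0,"wy":0,"wz":0,"dx":0.005,"dy":0.06,"dz":-0.15,"hand":0},{"wx":0,"wy":0,"wz":0,"dx":-0.005,"dy":0.095,"dz":-0.16,"hand":0},{"wx":0,"wy":0,"wz":0,"dx":-0.02,"dy":0.13,"dz":-0.16,"hand":0},{"wx":0,"wy":0,"wz":0,"dx":-0.035,"dy":0.165,"dz":-0.16,"hand":0},{"wx":0,"wy":0,"wz":0,"dx":-0.05,"dy":0.2,"dz":-0.16,"hand":0},{"wx":0,"wy":0,"wz":0,"dx":-0.065,"dy":0.235,"dz":-0.16,"hand":0},{"wx":0,"wy":0,"wz":0,"dx":-0.08,"dy":0.27,"dz":-0.16,"hand":0},{"wx":0,"wy":0,"wz":0,"dx":-0.095,"dy":0.305,"dz":-0.16,"hand":0},{"wx":0,"wy":0,"wz":0,"dx":-0.11,"dy":0.34,"dz":-0.16,"hand":0},{"wx":0,"wy":0,"wz":0,"dx":-0.125,"dy":0.375,"dz":-0.16,"hand":0},{"wx":0,"wy":0,"wz":0,"dx":-0.14,"dy":0.41,"dz":-0.16,"hand":0},{"wx":0,"wy":0,"wz":0,"dx":-0.155,"dy":0.44,"dz":-0.16,"hand":0},{"wx":0,"wy":0,"wz":0,"dx":-0.16,"dy":0.455,"dz":-0.16,"hand":0}]'
python3 -m pendant '[{"wx":0,"wy":0,"wz":0,"dx":-0.015,"dy":0.03,"dz":0,"hand":0},{"wx":0,"wy":0,"wz":0,"dx":-0.03,"dy":0.06,"dz":0,"hand":0},{"wx":0,"wy":0,"wz":0,"dx":-0.045,"dy":0.09,"dz":0,"hand":0},{"wx":0,"wy":0,"wz":0,"dx":-0.055,"dy":0.115,"dz":0,"hand":0},{"wx":0,"wy":0,"wz":0,"dx":-0.06,"dy":0.125,"dz":0,"hand":0},{"wx":0,"wy":0,"wz":0,"dx":-0.06,"dy":0.125,"dz":0,"hand":0},{"wx":0,"wy":0,"wz":0,"dx":-0.06,"dy":0.125,"dz":0,"hand":0}]'
python3 chk.py pics/r5.png; python3 - <<'E'
from plant import finder
for t in("tin","putty","cork","jar","tube"): print(t,[(r["score"],r["position"]) for r in finder.look_for("top",t)[:1]])
E
```

```text
time: 18.27
tool_pos: [0.5389, 0.0745, 0.06]
tool_rot: [-0.0, 1.0, 0.016, 0.0]
contact_force: [0.9, -0.3, 1.1]
gripper_width: 0.499
time: 19.85
tool_pos: [0.3916, -0.3888, 0.2198]
tool_rot: [0.0, 1.0, 0.014, -0.0]
contact_force: [0.7, -0.6, 0.2]
gripper_width: 0.503
time: 20.43
tool_pos: [0.3376, -0.5117, 0.2195]
tool_rot: [-0.001, 1.0, 0.016, 0.0]
contact_force: [-0.4, 0.4, -0.2]
gripper_width: 0.497
stand back [-0.03134101  0.66740833]
{'back': (array([ 0.5132, -0.1844], dtype=float32), np.float32(1.77)), 'right': (array([ 0.4553, -0.2566], dtype=float32), np.float32(1.79)), 'front': (array([ 0.3934, -0.1932], dtype=float32), np.float32(2.36)), 'left': (array([ 0.4525, -0.1169], dtype=float32), np.float32(1.92))}
back overhang 0.039677136
front overhang 0.039769918
{'back': (array([0.5253, 0.0714], dtype=float32), np.float32(1.4)), 'right': (array([0.4672, 0.029 ], dtype=float32), np.float32(1.86)), 'front': (array([0.4051, 0.0701], dtype=float32), np.float32(0.75)), 'left': (array([0.4645, 0.1133], dtype=float32), np.float32(1.64))}
back overhang 0.019692205
front overhang 0.019905627
tin [(0.89, [0.5834, -0.0396, 0.0727])]
putty [(0.5, [0.5723, -0.037, 0.0595])]
cork [(0.55, [0.3299, -0.2604, 0.0195])]
jar [(0.64, [0.5717, -0.0337, 0.058])]
tube [(0.96, [0.4658, -0.3601, 0.0115])]
```

View pics/r5.png

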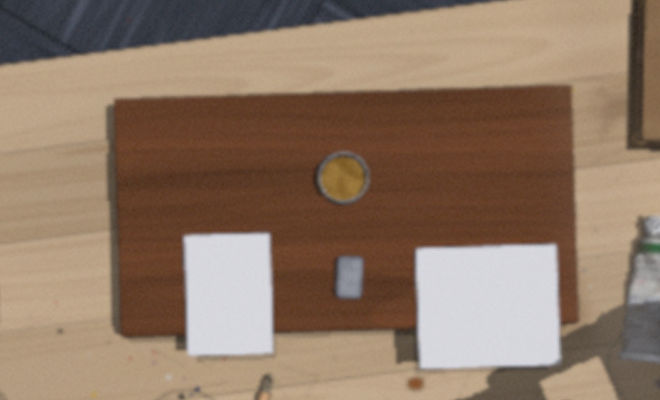

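The panels overhang the front as wanted. The tin (343,177) and the putty (349,277) sit on the same pixels as at the start, so the finder's new putty and jar reports, which lie on bare stand, are false hits.

```bash
python3 -c "
from plant import job; print(job.job_done())"
```

```text
the job is handed in; nothing more can be done
None
```

I pushed both panels flat across the stand from behind with two half-open fingertips, in two strokes each, measuring from the top camera before the last stroke. I handed the job in at about 20.5 s of robot time, with the arm clear of everything.

**Last checks (top camera):**

| Panel | Overhang, measured from back / front edge | Target | Edge angles (stand's edge at 1.77°) |
|---|---|---|---|
| Wide | 39.7 / 39.8 mm | 40 mm | back and sides 1.8–1.9°, front 2.4° |
| Narrow | 19.7 / 19.9 mm | 20 mm | sides 1.6–1.9°, back 1.4°, front 0.8° |

**Checks that disagreed:**
- **Front-edge angles:** these lines are fitted against light wood and are noisy. I trusted the back and side fits, which put both panels within about 0.4° of square.
- **Finder:** in the last frame it placed the putty and the jar on bare stand. The picture shows the putty unmoved. The jar lay outside that crop, so I did not recheck it.
- **Cork:** the finder put it 6 mm from its first reading, with a low score. The arm never came near either the cork or the jar.

The tin (by picture) and the tube (by finder) read as unmoved. The highest force I read was about 17 N, while feeling for the stand's surface.

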